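# Set the jaw gap with the thumbwheel and lock it

## Task

Roll the knurled wheel with a fingertip to close the jaw until its black pointer lines up with the red gauge mark, and let it stand there. Then press the orange lock button fully down. Do not pinch the wheel or push the jaw itself, and leave the loose things around it alone.

Things in the scene. Friction and masses are not known exactly. Their poses are not given: they have to be found in the camera images.
- fixture: jaw fixture bolted to the bench: a grey plate 160 x 250 mm, 15 mm thick, with a steel rail along its y. Origin on the bench near the plate's middle (the plate spans x -75 to +85, y -125 to +125). x points to the edge with the white strip, y points along the rail from the sliding jaw to the fixed jaw, z up. It does not move. A blue fixed jaw (50 mm in x, 34 in y, its top 60 mm above the bench) stands at (30, 62).
- wheel_axle (a point): centre of the knurled steel wheel, 50 mm above the bench, at (-35, -30) in the fixture's frame, axes as the fixture's. The wheel stands upright on a level axle along the fixture's x; it is 24 mm wide and 66 mm across over its 24 round ribs (each stands 2 mm proud; a few are yellow). Two aluminium brackets hold the axle beside the wheel's two faces, tops 58 mm above the bench.
- wheel_top (a point): highest point of the wheel's rim, 83 mm above the bench, fixed to the fixture (it does not turn), axes as the fixture's: the place for the fingertip. Drag the top of the rim along the fixture's +y and the jaw closes; along -y and it opens. About 1.5 N at the rim turns it, a light press of some 5 N gives enough grip; it stays where it is left.
- wheel (a joint): angle of the wheel, rad, growing as the gap closes; end stops near -0.4 and 5.0. A pinion moves the jaw 8 mm per rad, so 33 mm of rim travel moves the jaw 8 mm.
- jaw: blue sliding jaw with a brass face, 50 mm in x, 30 in y, its top 60 mm above the bench; origin on the bench level under its middle at fixture x = 0 (the block is at x +5 to +55), axes as the fixture's. Driven by the wheel only, not to be pushed.
- pointer (a point): tip of the jaw's small black pointer, 6 mm wide, lying over the white strip, 26 mm above the bench; axes as the fixture's; moves along y with the jaw
- mark_line (a point): end of the red gauge mark (6 mm wide in y, 14 long in x, 10 high, its top 26 mm above the bench, fixed on the white strip) that faces the pointer's tip, on its centre line; axes as the fixture's. The pointer is set when pointer and mark have the same y in the fixture's frame. At the start the mark lies 7 to 30 mm further along +y than the pointer.
- lock_top (a point): middle of the top of the orange lock button, 28 mm across, 48 mm above the bench when up, at (-35, 85) in the fixture's frame; moves with the button
- lock (a joint): travel of the lock button, m: 0 up, 0.010 fully down on its stop. It slides straight down against about 4 N of friction and stays where it is left.
- tape: blue roll of tape, 90 mm across, 24 high, lying flat left of the fixture; loose, not part of the job; origin under its middle
- glue: small white glue bottle, 36 mm across, 85 high, standing right of the fixture; loose, not part of the job; origin under its middle
- coupler: brass pipe coupler, 32 mm across, 36 high, standing on the bench in front of the fixture; loose, not part of the job; origin under its middle
- nipple: small brass nipple, 20 mm across, 30 high, standing on the fixture's plate between wheel and button; loose, not part of the job; origin under its middle
- shade: black conical lamp shade, 140 mm across the foot, 130 high, standing at the left; loose, not part of the job; origin under its middle
- driver: red-handled screwdriver, 200 mm long, lying along its own x at the right; loose, not part of the job
- clip: shallow orange tray, 50 x 70 x 22 mm, right of the fixture; loose, not part of the job; origin under its middle

How it is judged:
By the outcome, as a careful person would: the job done as asked, in the order asked, and still so for the second after the job is handed in, with the robot touching nothing.
It also fails if it takes over 51 s, if anything falls off the work surface, if the arm or the gripper's body presses on something with over 40 N, if the wrist force passes 120 N, or if a joint passes its speed limit or range.

## Robot

A 6-joint arm with a two-finger parallel gripper is mounted at the origin on the work surface. World frame = base frame: x ahead of the robot, y to its left, z up, the work surface at z = 0. Lengths are in m, angles in degrees, forces in N, time in s.
With the tool pointing down it reaches from about 0.35 to 0.875 m from the base axis. Payload 4.2 kg.
Tool frame: the origin (TCP) lies midway between the tips of the shut fingers; the grasp point (between the pads) lies 19 mm behind it; z points along the fingers, y is the line along which they close (so a half turn about z gives the same grasp; the last joint's range is limited). The gripper opens to 87 mm and grips with 3 to 60 N. Pads are 19 mm wide; open, the fingers measure 117 mm over their backs; the gripper's body (75 mm by 190 mm) begins 51 mm behind the grasp point.
Start: joints at [85.29, 22.042, 0.453, 0, -68.411, -14.817], TCP at [0.209, 0.589, 0.223] pointing down, gripper open.
Joint ranges: [-179.83, 179.83], [-69.29, 118.12], [-61.27, 80.66], [-181.25, 117.63], [-171.15, -9.14], [-177.46, 177.46]. Speed limits (degrees/s): [159.86, 159.86, 180, 180, 180, 180].

## Interface

Orientations are given as [roll, pitch, yaw] about the fixed x, y, z axes, in that order (R = Rz(yaw) Ry(pitch) Rx(roll)).
In Python, from workcell import env gives the robot as it stands. The module is installed in compiled form; this text tells all that it offers. Calls block until the motion is done:
- env.goto(position, orientation): joint-space move of the TCP to a pose.
- env.move_straight(position, rotation=None, rate=0.15, force_limit=None): straight line of the TCP; rotation=None keeps the orientation; rate is the mean speed in m/s. With force_limit (N) it stops when the force on the tool has changed by that much, and returns True; else False.
- env.set_joints(angles): joint-space move.
- env.gripper_to(opening, grasp_force=None): opening from 0.0 (shut) to 1.0 (fully open); grasp_force is the grip in N (None keeps the last); returns when the fingers have stopped.
- env.dwell(seconds).
- env.inverse_kinematics(position, orientation): joint angles nearest the present ones, or None.
- env.read_state(): the state.
- env.grab_frame(name): name is "side" or "top"; returns a dict with "image" (480x640x3 uint8, blue, green, red), "fx", "fy", "cx", "cy" (pixels), "position" and "orientation" of the camera in the world. Camera axes: x right, y up, looking along -z (the intrinsics and any distortion apply to the point x, -y, -z); pixel columns grow to the right and rows downward; lengths in m; the calibration is good to about 2 mm. A picture is of the moment at which its call begins. There is no depth.
A pose or a line that the arm cannot do raises env.Unreachable and nothing moves.
- env.close_job(): hands the job in; it is judged then, once.
Trained networks look in a picture, given as the dict that the camera call returned (one of the last four; its "shot" number tells which), for a name from the list of things; names that differ only in an ending like _2 or _b are one class to them, and where a whole thing is asked for, a point or a joint stands for the part that bears it (a point fixed in the world has none). Each returns a list of dicts, best first, with "score" (0 to 1); they miss things now and then, are a little off and sometimes report something else, mostly with a low value. They report only what shows in the picture. A call takes as long as a camera call.
- env.search_frame(picture, thing): "xyz" ([x, y, z] in m, in world coordinates, good to about 4 mm: the middle of the surface that is visible of it).
- env.trace(picture, thing): "mask" (480x640 bool, what is visible of it).
The state is a dict: "clock": time; "joint_positions": joint angles; "qvel": joint speeds; "joint_torque": joint torques, N m; "position": TCP position; "tool_rot": TCP orientation; "force": force on the tool from outside, world axes, zero at the start; "wrist_torque": the same for the moment, N m; "opening": opening from 0.0 (shut) to 1.0 (fully open); "finger_force": force on a finger pad.
Only numpy, scipy, OpenCV 4.12 (cv2) and the standard library are available. Lean on these libraries where they do the work, as an engineer would, in place of code of your own. Each camera call takes 0.05 s, during which the arm holds its last target. There are 200 camera calls.

## Working session

There is one attempt and no reset: what is moved stays moved. The work goes in short steps, each a Python script; the robot and the scene stay as the last script left them, time stands still between calls to the robot, and variables do not carry over. Pictures are saved under pics/ and viewed, at most 10 in all, crops included, and the job is handed in when it is done.

```bash
mkdir -p pics; python3 - <<'E'
from workcell import env
import cv2, numpy as np
s=env.read_state(); print(s['clock'],s['position'],s['tool_rot'],s['opening'])
for n in ('top','side'):
    p=env.grab_frame(n); cv2.imwrite(f'pics/{n}0.png',p['image'])
    print(n,p['fx'],p['fy'],p['cx'],p['cy'],p['position'],p['orientation'],[k for k in p])
    for t in ('fixture','wheel','jaw','pointer','mark_line','lock_top','nipple','wheel_top','wheel_axle','glue','shade'):
        r=env.search_frame(p,t); print(t,[(np.round(d['xyz'],4).tolist(),round(d['score'],2)) for d in r[:2]])
E
```

```text
0.0 [0.20867358 0.58849309 0.22146048] [ 1.79877320e+02 -3.42540201e-03 -1.95395562e+01] 0.9999357966069062
top 499.3323633043687 499.3323633043687 319.65002287378906 247.2601185056073 [0.24451526 0.01232084 1.49016669] [ 12.91129572   0.1583899  -92.37948187] ['image', 'fx', 'fy', 'cx', 'cy', 'position', 'orientation', 'shot']
fixture [([0.6007, 0.0612, 0.018], 0.78)]
wheel [([0.5573, 0.0363, 0.0763], 0.8)]
jaw [([0.6227, 0.0032, 0.0631], 0.54)]
pointer [([0.6185, 0.0065, 0.0664], 0.6)]
mark_line []
lock_top []
nipple []
wheel_top [([0.6031, 0.058, 0.0174], 0.71)]
wheel_axle [([0.5999, 0.0607, 0.0093], 0.65)]
glue [([0.6212, 0.004, 0.0614], 0.74), ([0.5893, -0.1019, 0.0543], 0.49)]
shade [([0.4766, 0.4755, 0.06], 0.75), ([0.4659, 0.0504, 0.0174], 0.46)]
side 489.37094437326715 489.37094437326715 335.45413536630906 238.0811459806822 [ 0.08810556 -0.91317643  0.77159532] [ 55.29172125  -0.64057736 -27.19332822] ['image', 'fx', 'fy', 'cx', 'cy', 'position', 'orientation', 'shot']
fixture [([0.589, 0.0163, 0.0158], 0.96)]
wheel [([0.5573, 0.014, 0.0637], 0.83)]
jaw [([0.6188, -0.01, 0.0524], 0.61)]
pointer [([0.6184, -0.01, 0.0523], 0.64), ([0.5589, 0.0984, 0.0294], 0.46)]
mark_line []
lock_top [([0.5718, 0.1426, 0.0469], 0.61)]
nipple [([0.5578, 0.0991, 0.0307], 0.57)]
wheel_top [([0.5853, 0.015, 0.0148], 0.69)]
wheel_axle [([0.5839, 0.0146, 0.0152], 0.79)]
glue [([0.5874, -0.1136, 0.045], 0.85), ([0.5871, 0.0141, 0.0139], 0.3)]
shade [([0.4836, 0.4676, 0.0569], 0.72), ([0.5896, 0.013, 0.0152], 0.31)]
```

```bash
python3 - <<'E'
import cv2
a=cv2.imread('pics/top0.png'); b=cv2.imread('pics/side0.png')
cv2.imwrite('pics/topc.png',cv2.resize(a[40:220,200:440],None,fx=3.3,fy=3.3,interpolation=cv2.INTER_CUBIC))
E
```

```text
(no output)
```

View pics/topc.png

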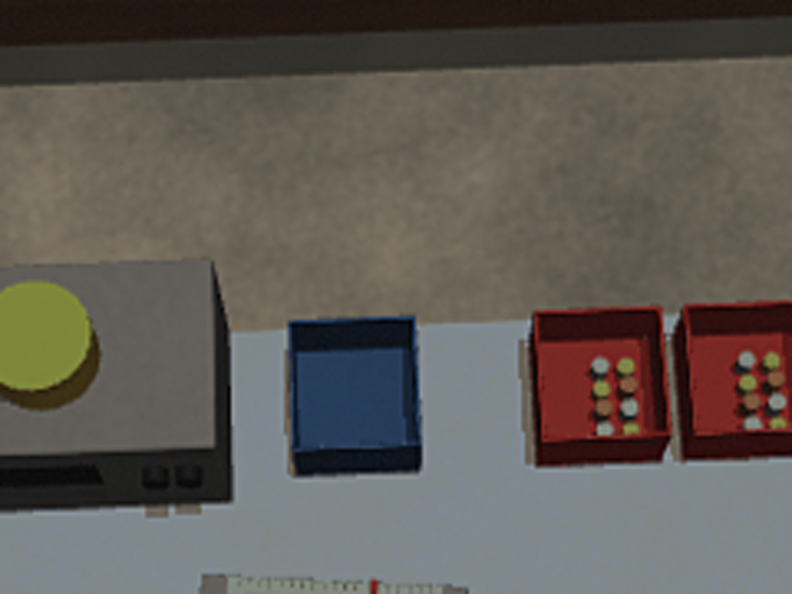

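View pics/side0.png

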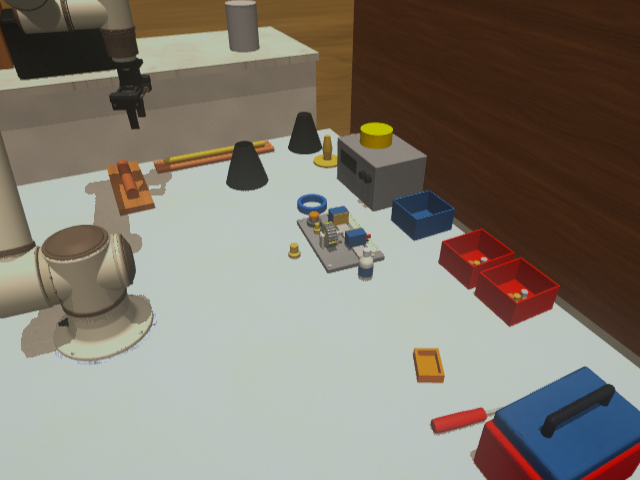

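The first crop missed the fixture, which sits lower in the top image. The side view shows it at about (338,238), with the glue bottle at (366,265) and the coupler at (294,250). I'll crop the top view again.

```bash
cat > h.py <<'E'
import numpy as np, cv2
from scipy.spatial.transform import Rotation as R
def proj(p,X):
    r=R.from_euler('xyz',p['orientation'],degrees=True).as_matrix()
    c=(np.atleast_2d(X)-p['position'])@r
    return np.c_[p['cx']+p['fx']*c[:,0]/-c[:,2], p['cy']-p['fy']*c[:,1]/-c[:,2]]
def ray(p,uv,z):
    r=R.from_euler('xyz',p['orientation'],degrees=True).as_matrix()
    d=r@np.array([(uv[0]-p['cx'])/p['fx'],-(uv[1]-p['cy'])/p['fy'],-1.])
    return np.array(p['position'])+d*(z-p['position'][2])/d[2]
TOP=dict(fx=499.33236,fy=499.33236,cx=319.65,cy=247.26,position=[0.24451526,0.01232084,1.49016669],orientation=[12.91129572,0.1583899,-92.37948187])
SIDE=dict(fx=489.370944,fy=489.370944,cx=335.454135,cy=238.081146,position=[0.08810556,-0.91317643,0.77159532],orientation=[55.29172125,-0.64057736,-27.19332822])
E
python3 - <<'E'
from h import *
u=proj(TOP,[0.59,0.04,0.015])[0]; v=proj(SIDE,[0.59,0.04,0.015])[0]; print(u,v)
for n,q in(('top',u),('side',v)):
    a=cv2.imread(f'pics/{n}0.png'); x,y=int(q[0])-60,int(q[1])-45; print(n,x,y)
    cv2.imwrite(f'pics/{n}c2.png',cv2.resize(a[y:y+90,x:x+120],None,fx=6.5,fy=6.5,interpolation=cv2.INTER_CUBIC))
E
```

```text
[307.15031746 245.38109709] [336.33306015 241.30867732]
top 247 200
side 276 196
```

View pics/topc2.png

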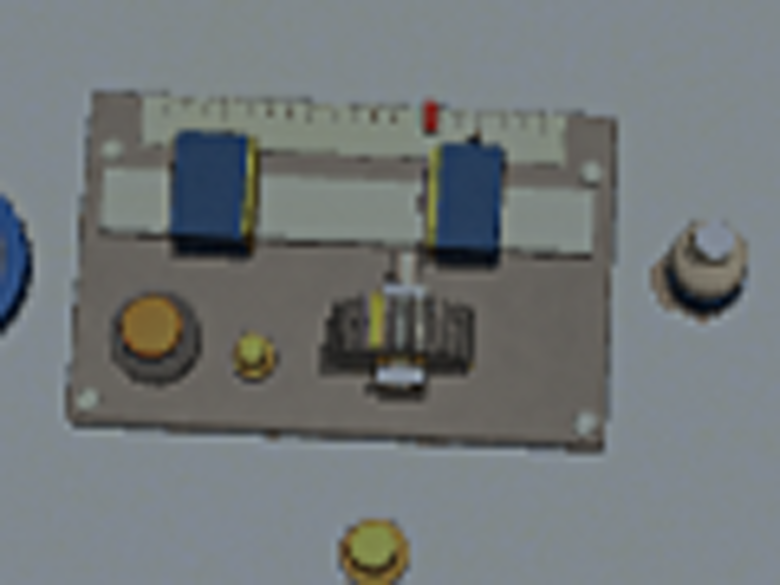

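View pics/sidec2.png

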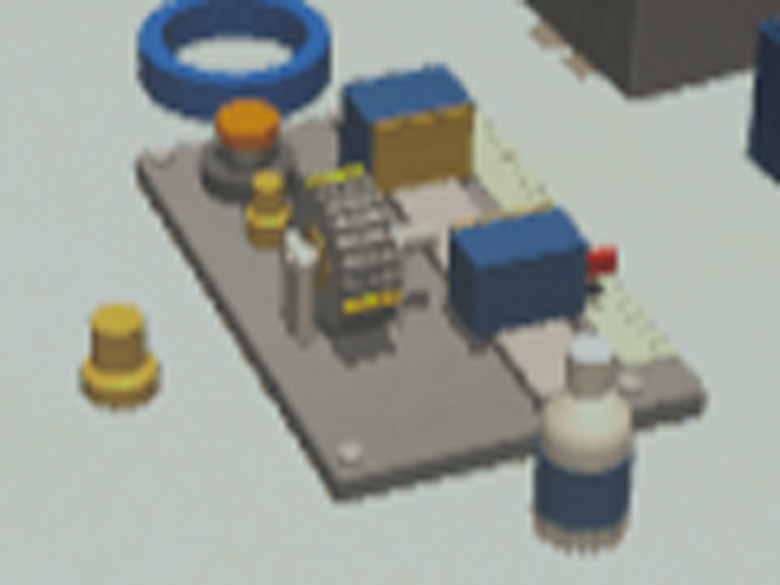

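The top crop shows the plate with corners near (93,92), (617,118), (603,440) and (74,419). The red mark is at (431,117) and the black pointer tip at (475,136). The button is at (152,325) and the wheel at (400,330). The side crop agrees with this. Next I'll fit the fixture pose and measure pointer and mark to sub-pixel level.

```bash
python3 - <<'E'
from h import *
from workcell import env
from scipy.optimize import least_squares
P=np.array([[85,125,15],[85,-125,15],[-75,-125,15],[-75,125,15]])/1e3
full=lambda c,o:(np.array(c)+.5)/6.5-.5+np.array(o)
ut=full([[93,92],[617,118],[603,440],[74,419]],(247,200))
us=full([[141,157],[700,398],[337,490]],(276,196)); Ps=P[[3,1,2]]
def W(q,X): return np.c_[q[0]+np.cos(q[2])*X[:,0]-np.sin(q[2])*X[:,1], q[1]+np.sin(q[2])*X[:,0]+np.cos(q[2])*X[:,1], X[:,2]]
for w in (0,1):
    f=lambda q:np.r_[(proj(TOP,W(q,P))-ut).ravel(),w*(proj(SIDE,W(q,Ps))-us).ravel()]
    r=least_squares(f,[.59,.04,0]); q=r.x; print(q,np.degrees(q[2]),np.round(r.fun,1))
def inv(q,X): 
    d=X[:2]-q[:2];c,s=np.cos(q[2]),np.sin(q[2]); return 1e3*np.array([c*d[0]+s*d[1],-s*d[0]+c*d[1]])
for n,c,z in(('mark',(431,104),.026),('ptr',(475,133),.026),('button',(152,325),.048),('nip',(253,345),.045),('glue',(715,240),.085),('ywheelbracketnear',(400,371),.058)):
    print(n,inv(q,ray(TOP,full(c,(247,200)),z)).round(1))
np.save('q.npy',q)
a=cv2.imread('pics/top0.png').astype(int)
u=proj(TOP,W(q,np.array([[.075,-.03,.026]])))[0].round().astype(int); print(u)
print('R-G'); print((a[u[1]-6:u[1]+8,u[0]-14:u[0]+6,2]-a[u[1]-6:u[1]+8,u[0]-14:u[0]+6,1])[:, :])
print('gray'); print(a[213:225,308:328].mean(2).astype(int))
wt=W(q,np.array([[-.035,-.03,.083]]))[0]; print(wt)
for k in(-90,0,90,180):
    print(k,env.inverse_kinematics(wt+[0,0,.05],[180,0,np.degrees(q[2])+k]))
E
```

```text
[ 0.60159782  0.06190475 -0.08623319] -4.940797869938069 [-0.1 -0.3  0.4 -0.9  0.7  0.7 -1.   0.4 -0.  -0.   0.  -0.   0.  -0. ]
[ 0.60057931  0.06022204 -0.09436889] -5.4069389117308235 [ 0.7 -0.3  1.2 -0.3  1.1  1.4 -0.6  0.3 -1.3 -1.   1.6 -1.3 -0.3 -1.7]
mark [ 83.  -33.6]
ptr [ 70. -55.]
button [-34.7  86.7]
nip [-41.   40.4]
glue [   9.1 -165.6]
ywheelbracketnear [-52.3 -27.7]
[312 218]
R-G
[[ -8  -8  -8  -8  -8  -8  -9  -8  -8  -8  -8  -8  -8  -8  -8  -8  -9  -9
   -9  -8]
 [ -8  -8  -8  -8  -8  -8  -8  -9  -8  -8  -8  -9  -9  -9 -10  -9  -9  -9
   -9  -8]
 [ -8  -9  -9  -9  -8  -9  -9  -8  -8  -8  -9  -8  -9 -11  -7  -7 -10 -10
   -9  -8]
 [ -8  -9  -8  -7  -8  -9  -8  -8  -8  -8  -8  -9  -9 -14  18  27  -6 -10
   -9  -8]
 [ -7  -9  -6  -4  -6  -6  -3  -4  -7  -6  -6  -7 -10 -14  56 100  26  -8
   -9  -8]
 [ -6  -9  -9  -6  -9  -9   7  -8 -10  -4  -8  -9 -11 -16  53  96  21 -12
   -8  -6]
 [ -7  -8  -9  -6  -8  -9   1  -8 -10   1  -7  -9 -10 -16  53  97  20 -11
  -10  -5]
 [ -8  -9  -9  -9  -9  -8  -9  -9  -9  -8  -8  -8 -11 -13  48  94  16 -10
  -10  -7]
 [ -9  -8  -8  -9  -
[... 1224 characters left out ...]
9  37 127 131 127 133 132
  130 130]
 [131 132 132 133 134 133 102  70  66  69  70  59  48  82  83  79 122 134
  132 130]
 [126 122 125 125 127 121  78  59  59  60  61  63  63  59  57  56  70 131
  133 132]
 [ 90  69  86  90  90 114  80  63  62  63  64  64  64  64  62  61  66 129
  130 128]]
[0.56290818 0.03365354 0.083     ]
-90 [ 19.88321622  20.79131801 -15.43123227   0.         -53.77744972
 -25.29015513]
0 [ 1.98832162e+01  2.07913180e+01 -1.54312323e+01  2.54444375e-14
 -5.37774497e+01  6.47098449e+01]
90 [ 19.88321622  20.79131801 -15.43123227   0.         -53.77744972
 154.70984487]
180 [ 1.98832162e+01  2.07913180e+01 -1.54312323e+01 -2.54444375e-14
 -5.37774497e+01 -1.15290155e+02]
```

```bash
cat >> h.py <<'E'
Q=[0.6016,0.0619,-0.0880]; YAW=np.degrees(Q[2])-90; ORI=[180,0,YAW]
def world(x,y,z):  # fixture mm -> world m
    c,s=np.cos(Q[2]),np.sin(Q[2]); x,y=x/1e3,y/1e3
    return np.array([Q[0]+c*x-s*y,Q[1]+s*x+c*y,z/1e3])
def stroke(env,y0,y1,F=6.,step=3.,yc=-28.5,log=True):
    """press on wheel top at offset y0 (mm), drag to y1 with force control, lift"""
    env.move_straight(world(-35,yc+y0,92),ORI,rate=.15); env.dwell(.1)
    f0=np.array(env.read_state()['force'])
    hit=env.move_straight(world(-35,yc+y0,76),rate=.02,force_limit=4.)
    z=env.read_state()['position'][2]*1e3
    if not hit: print('no contact',z); env.move_straight(world(-35,yc+y0,100)); return
    out=[]; n=max(1,int(np.ceil(abs(y1-y0)/step)))
    for y in np.linspace(y0,y1,n+1):
        env.move_straight(world(-35,yc+y,z),rate=.03)
        s=env.read_state(); f=np.array(s['force'])-f0
        out.append((round(y,1),round(z,2),round(s['position'][2]*1e3,2),*f.round(1)))
        z+=np.clip((F-f[2])*.06,-.4,.4)
    s=env.read_state()['position']
    env.move_straight(world(-35,yc+y1,95),rate=.1)
    if log: print(*out,sep='\n')
E
python3 - <<'E'
from h import *
from workcell import env
env.gripper_to(0.0)
env.goto(world(-35,-28.5-13,200),ORI)
env.move_straight(world(-35,-28.5-13,100),rate=.25)
print(env.read_state()['clock'])
stroke(env,-13,13)
p=env.grab_frame('side'); print(env.read_state()['clock'])
v=proj(p,world(0,0,15))[0]; x,y=int(v[0])-60,int(v[1])-45; print(x,y)
cv2.imwrite('pics/s1.png',cv2.resize(p['image'][y:y+90,x:x+120],None,fx=6.5,fy=6.5,interpolation=cv2.INTER_CUBIC))
p=env.grab_frame('top');cv2.imwrite('pics/top1.png',p['image'])
E
```

```text
5.65
(np.float64(-13.0), np.float64(82.8), np.float64(82.88), np.float64(-1.0), np.float64(0.7), np.float64(3.8))
(np.float64(-10.1), np.float64(82.93), np.float64(83.17), np.float64(-0.8), np.float64(-0.4), np.float64(4.3))
(np.float64(-7.2), np.float64(83.04), np.float64(83.2), np.float64(-0.5), np.float64(-0.3), np.float64(4.3))
(np.float64(-4.3), np.float64(83.14), np.float64(83.09), np.float64(0.6), np.float64(0.9), np.float64(2.9))
(np.float64(-1.4), np.float64(83.33), np.float64(83.1), np.float64(0.3), np.float64(1.6), np.float64(2.4))
(np.float64(1.4), np.float64(83.54), np.float64(83.15), np.float64(0.5), np.float64(0.7), np.float64(1.4))
(np.float64(4.3), np.float64(83.82), np.float64(83.57), np.float64(-0.1), np.float64(0.7), np.float64(0.6))
(np.float64(7.2), np.float64(84.14), np.float64(84.14), np.float64(-1.1), np.float64(0.1), np.float64(1.4))
(np.float64(10.1), np.float64(84.42), np.float64(84.45), np.float64(-0.5), np.float64(0.7), np.float64(0.9))
(np.float64(13.0), np.float64(84.73), np.float64(84.76), np.float64(-0.2), np.float64(0.6), np.float64(0.7))
9.3417
276 191
```

View pics/s1.png

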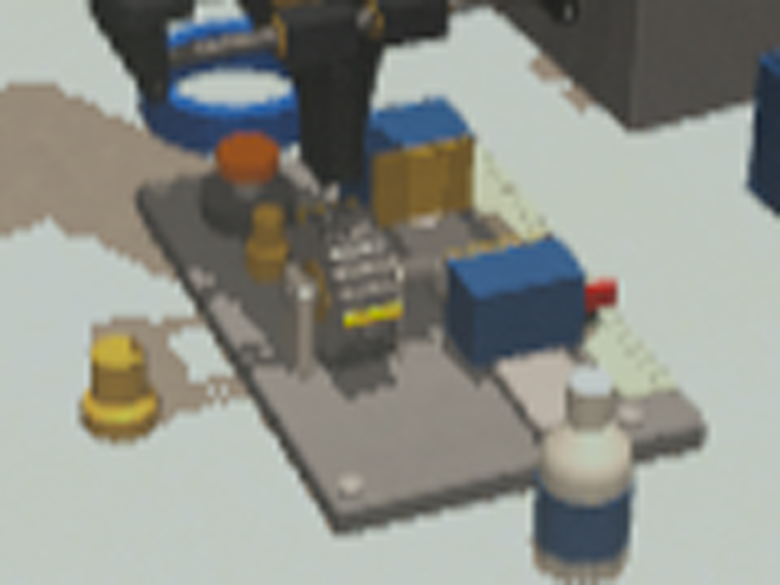

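The side view shows the fingertip over the wheel top at about (335,190) and the jaw slightly advanced. Nothing else has been disturbed. My force correction had the wrong sign, so I'll fix that and repeat the stroke.

```bash
sed -i 's/z+=np.clip((F-f\[2\])\*.06,-.4,.4)/z-=np.clip((F-f[2])*.1,-.5,.5)/; s/,\*f.round(1)))/,*[float(a) for a in f.round(1)]))/' h.py
cat >> h.py <<'E'
def meas(env):
    """top view: columns of mark and pointer"""
    p=env.grab_frame('top'); a=p['image'].astype(float)
    w=np.clip(a[215:222,290:335,2]-a[215:222,290:335,1]-3,0,None); ys,xs=np.mgrid[215:222,290:335]
    m=(w*xs).sum()/w.sum(),(w*ys).sum()/w.sum()
    return p,m
E
python3 - <<'E'
from h import *
from workcell import env
stroke(env,-13,13,step=4.5)
p,m=meas(env); print(m,env.read_state()['clock'])
print(p['image'][213:225,306:330].mean(2).astype(int))
E
```

```text
(np.float64(-13.0), np.float64(82.95), np.float64(83.02), 1.0, -0.3, 2.9)
(np.float64(-8.7), np.float64(82.64), np.float64(83.18), -0.4, -0.9, 5.7)
(np.float64(-4.3), np.float64(82.61), np.float64(83.0), -0.5, -0.6, 4.7)
(np.float64(0.0), np.float64(82.48), np.float64(83.12), -1.0, -0.9, 6.6)
(np.float64(4.3), np.float64(82.54), np.float64(82.98), -0.6, -0.1, 6.0)
(np.float64(8.7), np.float64(82.54), np.float64(83.04), 0.4, -1.3, 5.7)
(np.float64(13.0), np.float64(82.51), np.float64(82.73), 0.5, -0.4, 5.4)
(np.float64(302.39765319426334), np.float64(217.88396349413298)) 12.675
[[ 67  62  57  55  55  55  52  46  66  69  61  13 142 143 139 140 139 139
  140 139 139 141 141 140]
 [ 65  60  57  55  56  54  53  41  65  69  48  32 142 143 141 140 138 139
  139 139 139 140 139 139]
 [ 63  58  56  55  55  53  49  58  67  69  41  59 143 143 141 139 139 139
  140 140 141 141 140 140]
 [ 61  56  55  54  55  54  42  77  74  68  33  82 141 144 137 135 136 136
  135 139 135 137 137 137]
 [ 58  55  55  55  53  54  39  91  88  65  51  44 121 141 118 123 124 123
  116 130 113 116 121 121]
 [ 55  56  55  54  52  45  53  55  65  55  60  48 104 139 118 136 138 138
  116 134 139 117 134 137]
 [ 55  55  54  53  51  50  68  68  65  56  46  43  87 140 113 135 136 137
  121 134 137 120 133 137]
 [ 55  54  54  51  49  68  69  65  75  59  48  46  92 144 103 134 137 135
  135 136 136 135 134 135]
 [ 55  53  52  41  66  69  67  62  74  54  47  47  73 133 133 134 137 135
  135 135 135 135 134 135]
 [ 53  51  50  56  68  66  62  79  46  48  48  50  64  64  65 100 136 137
  135 135 135 135 134 135]
 [ 46  51  68  69  68  57  65  64  50  50  48  51  60  57  57  80 137 139
  139 137 136 137 136 137]
 [ 47  66  69  66  60  48  79  55  49  51  49  53  57  66  64  77 132 134
  130 133 132 132 133 129]]
```

```bash
python3 - <<'E'
from h import *
from workcell import env
stroke(env,-13,13,step=4.5,log=False)
stroke(env,-8,7,step=4.5,log=False)
env.goto(world(-35,200,170),ORI)
p,m=meas(env); print(m,env.read_state()['clock'])
print(p['image'][213:225,306:330].mean(2).astype(int))
a=p['image'].astype(int);print((a[...,2]-a[...,1])[214:224,308:320])
cv2.imwrite('pics/t2.png',cv2.resize(p['image'][205:265,260:340],None,fx=9,fy=9,interpolation=cv2.INTER_CUBIC))
s=env.grab_frame('side'); cv2.imwrite('pics/side2.png',s['image'])
v=proj(s,world(80,-30,26))[0].astype(int); print(v)
E
```

```text
(np.float64(312.74154262516913), np.float64(217.39512855209742)) 19.4417
[[138 139 139 139 138 139 139 139 138 138 139 138 137 138 139 139 138 139
  138 138 139 139 141 140]
 [140 139 139 140 140 142 137 137 140 140 140 138 137 138 140 139 138 139
  138 138 139 140 139 139]
 [136 136 133 133 141 141 117 111 131 134 142 141 139 140 139 139 139 138
  139 139 140 140 140 139]
 [120 116 111 107 136 123  82  58  79 107 134 134 135 140 135 136 136 136
  136 139 134 137 137 137]
 [138 109 133 137 138 123  77  60  96 138 121 110 122 137 118 123 122 121
  116 130 113 115 121 121]
 [137  93 129 134 138 124  79  60 103 137 139 116 134 139 115 135 137 138
  115 134 138 116 134 136]
 [135 135 135 135 137 130  75  53 110 139 138 121 134 138 110 134 137 136
  120 134 136 121 132 136]
 [135 135 138 130 139 147  77  24  61 138 141 138 136 137  98 132 136 134
  135 135 136 135 134 135]
 [135 135 128  95 127 136 116  56  48 130 133 129 137 137 136 136 135 135
  134 134 135 134 134 134]
 [137 127  71  56  56  59  61  81  79  75  70  63 127 139 137 136 135 134
  136 134 135 134 134 134]
 [133 122  75  60  63  64  65  64  63  62  60  55  93 132 139 138 136 136
  137 137 136 136 136 135]
 [ 97 119  79  63  65  66  66  66  65  66  64  61  76 108 131 132 131 131
  129 132 132 131 132 130]]
[[ -9  -9  -9 -11  -8  -6 -11 -10  -9  -8  -9  -8]
 [ -8  -8 -10 -13  20  28  -7 -11 -10  -8  -9  -8]
 [ -7  -6 -11 -15  59 102  27  -9  -9  -8  -8  -9]
 [ -9 -10 -11 -17  54  99  21 -12  -8  -6  -6  -9]
 [ -8  -9 -11 -16  55 100  22 -12 -11  -5  -9  -9]
 [ -9 -10 -11 -15  49  95  18 -11 -10  -6  -9  -9]
 [ -8  -8  -9 -13   1  30   3 -10  -9  -8 -10 -10]
 [ -9  -6  -8  -8  -9  -9 -11  -8  -9  -8  -8  -8]
 [-13 -25 -27 -27 -28 -24 -32 -22 -20 -23  -8  -8]
 [-12 -23 -24 -24 -25 -24 -24 -22 -25 -28  -5  -8]]
[367 232]
```

View pics/t2.png

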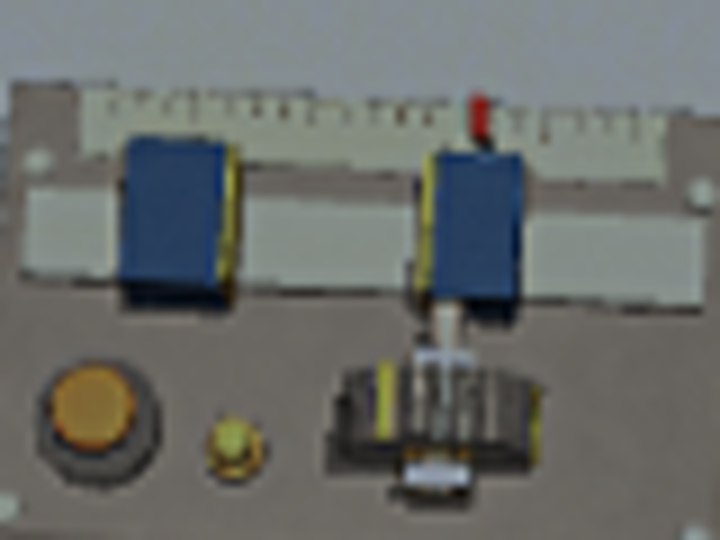

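In the top crop the pointer tip is at about (484,145), just right of the red mark's centre line. Sub-pixel measurement gives 313.41 against 312.65, so about 2.3 mm of jaw travel remains, roughly 10 mm at the rim.

```bash
cat >> h.py <<'E'
def gap(env):
    p,m=meas(env); g=p['image'].mean(2)
    d=np.clip(136-g[221,308:324]-4,0,None); c=(d*np.arange(308,324)).sum()/d.sum()
    q=[proj(p,world(x,-33,26))[0] for x in (60,85)]; k=(q[0][0]-q[1][0])/(q[0][1]-q[1][1])
    mm=25e-3; y=[proj(p,world(75,t,26))[0][0] for t in (-45,-20)]
    px=25/(y[0]-y[1])
    print('mark',m,'ptr',c,'slope',k,'gap mm',(c-m[0]-k*(221-m[1]))*px,'t',env.read_state()['clock'])
    print(g[218:224,308:322].astype(int)); return p
E
python3 - <<'E'
from h import *
from workcell import env
gap(env)
env.goto(world(-35,-33,110),ORI)
stroke(env,-4,6,step=3.4)
env.goto(world(-35,200,170),ORI)
p=gap(env)
a=p['image'][213:225,304:322]; cv2.imwrite('pics/t3.png',cv2.resize(a,None,fx=30,fy=30,interpolation=cv2.INTER_NEAREST))
E
```

```text
mark (np.float64(312.7567934782609), np.float64(217.39402173913044)) ptr 312.57291666666663 slope -0.052003684174926394 gap mm 0.011138190568414837 t 19.5417
[[129 135 138 125  79  60 102 138 140 117 134 138 116 135]
 [135 135 137 130  74  54 111 139 139 121 134 138 109 134]
 [137 130 140 146  76  24  61 138 140 138 136 137  97 132]
 [129  95 127 136 116  56  48 130 133 129 137 137 136 135]
 [ 72  57  58  59  61  81  80  74  69  63 128 138 137 135]
 [ 76  60  63  65  64  64  63  62  60  55  93 132 139 138]]
(np.float64(-4.0), np.float64(83.13), np.float64(83.2), 0.5, -0.7, 2.5)
(np.float64(-0.7), np.float64(82.78), np.float64(83.07), 0.3, -1.3, 3.9)
(np.float64(2.7), np.float64(82.57), np.float64(83.14), -0.8, -2.1, 5.8)
(np.float64(6.0), np.float64(82.55), np.float64(82.91), 0.2, -0.9, 4.8)
mark (np.float64(312.75815217391306), np.float64(217.3913043478261)) ptr 311.27906976744185 slope -0.052003684174926394 gap mm -3.9437058296544487 t 23.675
[[129 135 138 124  79  60 101 136 139 116 134 138 116 135]
 [136 136 138 131  76  52 114 138 138 120 134 138 109 134]
 [130 131 141 143  55  22 111 139 140 138 136 137  97 132]
 [ 97  91 131 113  48  56 133 135 132 128 135 136 137 136]
 [ 62  59  60  64  65  80  75  71  68  68 134 138 136 136]
 [ 64  64  64  64  64  64  62  59  60  75 134 134 138 137]]
```

View pics/t3.png

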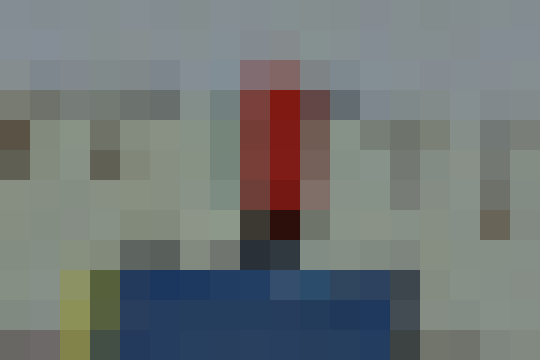

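My gap function was contaminated by a scale tick and the jaw's edge. The crop shows the pointer now under the mark, with its dark pixels at (270,225) and (270,255). I'll get a sturdier estimate from the jaw's centroid and per-frame pointer coverage in all the frames so far.

```bash
cat > m.py <<'E'
from h import *
from scipy.optimize import least_squares
def scene(y):
    pass
def analyse(a,u0=300,u1=332):
    a=a.astype(float); g=a.mean(2); b=np.clip(a[...,0]-a[...,2]-20,0,None)
    r=b[224:236,u0:u1]; full=np.median(r[r>0.5*r.max()]); cov=np.clip(r/full,0,1); xs=np.arange(u0,u1)
    jc=np.array([(c*xs).sum()/c.sum() for c in cov]); j=np.polyfit(np.arange(224,236)-230,jc,1)
    lo,hi=int(j[1])-3,int(j[1])+5
    return j, cov.sum(1).round(1), jc.round(2)
E
python3 - <<'E'
from m import *
from workcell import env
im={'0':cv2.imread('pics/top0.png'),'1':cv2.imread('pics/top1.png')}
z=cv2.resize(cv2.imread('pics/t2.png'),(80,60),interpolation=cv2.INTER_AREA); c=im['0'].copy(); c[205:265,260:340]=z; im['2']=c
p=env.grab_frame('top'); im['3']=p['image']; cv2.imwrite('pics/top3.png',p['image'])
s=env.grab_frame('side'); cv2.imwrite('pics/side3.png',s['image'])
for k in('0','2','3'):
    j,w,jc=analyse(im[k]); y=ray(TOP,(j[1],230),.060)
    print(k,j.round(3),w,jc)
print('proj: jaw-centre z60 minus pointer z26 columns, row slopes')
for yy in(-55,-35,-33):
    top=np.array([proj(TOP,world(x,yy,60))[0] for x in(5,30,55)]); pt=proj(TOP,world(70,yy,26))[0]
    ct=np.interp(230,top[::-1,1],top[::-1,0]); print(yy,top.round(2).tolist(),pt.round(2),ct.round(2),ct-pt[0]+.052*(221-pt[1]))
# side crops
for n in('side0','side2','side3'):
    a=cv2.imread(f'pics/{n}.png').astype(int); print(n); print((a[...,2]-a[...,1])[232:242,362:374]); print(a.mean(2).astype(int)[234:246,362:374])
E
```

```text
0 [-3.90000e-02  3.18873e+02] [8.9 8.8 8.9 8.8 8.8 8.9 8.8 9.4 9.2 9.2 9.3 9.4] [319.05 319.06 318.99 319.   318.99 319.   318.99 318.66 318.82 318.83
 318.77 318.55]
2 [-7.20000e-02  3.12653e+02] [8.9 8.9 9.1 8.9 9.  9.1 9.1 8.9 9.  8.9 8.9 8.9] [313.03 313.   312.83 312.9  312.91 312.82 312.61 312.59 312.57 312.44
 312.34 312.21]
3 [-5.10000e-02  3.11761e+02] [8.9 8.9 8.8 8.7 8.9 9.6 9.1 9.1 9.3 9.4 9.3 9.2] [311.99 312.   311.98 311.97 311.98 311.64 311.82 311.79 311.76 311.49
 311.53 311.49]
proj: jaw-centre z60 minus pointer z26 columns, row slopes
-55 [[317.88, 237.58], [318.27, 229.4], [318.67, 221.28]] [318.95 219.61] 318.25 -0.6353789446644055
-35 [[311.11, 237.28], [311.53, 229.1], [311.95, 220.99]] [312.4  219.32] 311.49 -0.8239560105027668
-33 [[310.43, 237.25], [310.86, 229.07], [311.28, 220.96]] [311.74 219.29] 310.81 -0.8429091084566163
side0
[[-35 -34 -34 -24 -12  -9  -9  -8  -9  -9  -8  -9]
 [-35 -32 -29 -26 -17   3  12  13  11  -9  -8  -9]
 [-28 -24 -17 -11  24  53  84  78  65  -8  -9  -9]
 [-13 -13 -15  -8  63 125 120 110  76  -9  -9  -8]
 [-15 -12 -14 -11  39  79 
[... 2453 characters left out ...]
-9  -8  -8  -9  -8  -8  -9  -8  -8]
 [  6  -2  -8  -8  -8  -9  -9  -7  -9  -9  -8  -9]]
[[ 78 166 167 165 166 153 132 131 135 192 192 192]
 [ 68 103 102  95  88  87  86  84  97 192 192 192]
 [ 65  53  51  59  73  74  70  71  89 191 192 192]
 [ 80  92  90  74  68  72  72  76 105 191 193 192]
 [ 91 123 125 147 103 125 133 147 159 192 192 192]
 [ 94 157 159 186 161 173 177 187 180 181 192 192]
 [123 172 186 187 187 187 186 180 177 173 191 192]
 [122 129 179 187 187 188 186 177 187 187 182 190]
 [114 116 152 188 188 187 187 188 187 177 178 189]
 [138 138 130 173 187 187 187 188 187 174 187 187]
 [146 138 139 142 173 187 187 187 187 187 177 177]
 [164 146 138 139 142 180 187 188 187 187 172 173]]
```

All the estimates agree on a slight overshoot: −0.4 to −0.9 mm, averaging about −0.6 mm. I'll roll the rim back about 2.4 mm and check.

```bash
python3 - <<'E'
from m import *
from workcell import env
env.goto(world(-35,-27.5,110),ORI)
stroke(env,1.2,-1.2,step=1.2)
env.goto(world(-35,200,170),ORI)
p=env.grab_frame('top'); s=env.grab_frame('side'); cv2.imwrite('pics/top4.png',p['image']);cv2.imwrite('pics/side4.png',s['image'])
j,w,jc=analyse(p['image']); print(j,jc,env.read_state()['clock'])
print(p['image'].mean(2)[218:224,306:322].astype(int))
print(s['image'].mean(2)[234:240,362:374].astype(int))
E
```

```text
(np.float64(1.2), np.float64(83.04), np.float64(83.1), -0.1, -1.2, 1.6)
(np.float64(0.0), np.float64(82.6), np.float64(83.05), -1.6, 0.8, 4.7)
(np.float64(-1.2), np.float64(82.47), np.float64(83.09), -1.9, 1.2, 6.4)
[-3.04743845e-02  3.11921211e+02] [312.05 312.1  312.05 311.99 311.99 311.99 312.   312.   311.65 311.83
 311.81 311.77] 27.6917
[[138  92 129 134 137 124  79  61 101 137 139 116 135 138 116 135]
 [135 136 135 136 138 130  75  54 114 138 138 121 134 137 109 133]
 [135 137 130 130 140 149  58  13 111 139 139 138 136 137  97 132]
 [135 133  98  91 129 139  58  36 132 135 131 130 136 136 137 136]
 [133  97  68  60  59  62  64  82  76  72  67  78 134 138 136 136]
 [128  75  61  63  63  65  64  64  62  60  60  80 135 134 137 137]]
[[ 74 145 167 165 167 153 133 132 136 192 192 192]
 [ 68 102 103  96  88  89  87  83  97 192 192 192]
 [ 66  54  53  57  72  74  71  71  89 191 192 192]
 [ 66  79  91  72  68  73  72  75 105 192 192 192]
 [ 74 113 123 106 103 126 132 148 158 191 192 193]
 [ 95 158 158 158 161 174 177 187 180 181 192 192]]
```

The pointer is now at column 312.6 and the mark line at 312.66, so they are aligned. Next is the lock button.

```bash
python3 - <<'E'
from m import *
from workcell import env
env.goto(world(-35,86,75),ORI)
env.move_straight(world(-35,86,53),rate=.1); env.dwell(.1)
f0=env.read_state()['force'][2]
print(env.move_straight(world(-35,86,34),rate=.02,force_limit=18))
s=env.read_state(); print(s['position'][2],s['force'][2]-f0)
env.dwell(.2); s=env.read_state(); print(s['position'][2],s['force'][2]-f0)
env.move_straight(world(-35,86,75),rate=.15)
env.goto(world(-35,200,170),ORI)
p=env.grab_frame('top'); t=env.grab_frame('side')
j,w,jc=analyse(p['image']); print(j,env.read_state()['clock'])
print(p['image'].mean(2)[219:222,308:318].astype(int))
v=proj(t,world(0,0,15))[0]; x,y=int(v[0])-60,int(v[1])-45
cv2.imwrite('pics/s5.png',cv2.resize(t['image'][y:y+90,x:x+120],None,fx=6.5,fy=6.5,interpolation=cv2.INTER_CUBIC))
E
```

```text
True
0.0384495397104488 3.9363502269663093
0.038446740418607794 5.427461604941292
[-3.16826397e-02  3.11922266e+02] 30.8833
[[136 135 138 131  76  52 115 137 138 120]
 [131 130 141 149  56  13 111 139 139 138]
 [ 97  90 128 139  59  36 133 136 131 130]]
```

View pics/s5.png

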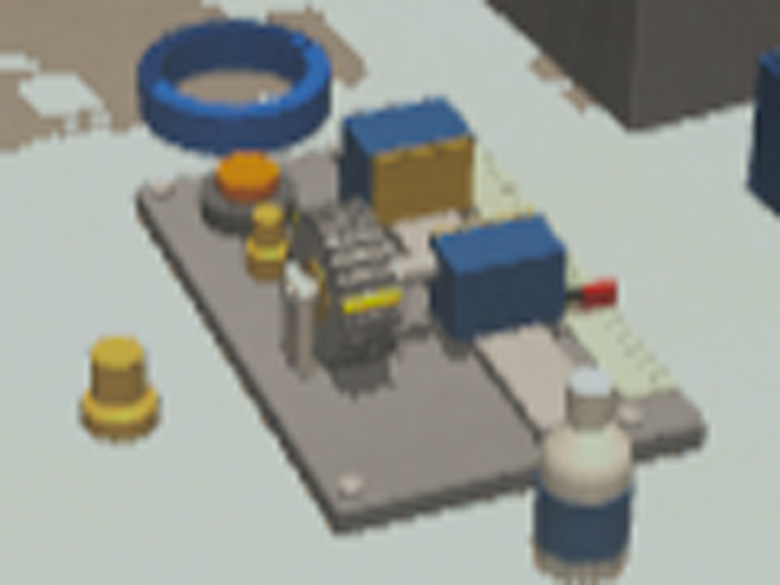

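The side view shows the button down at about (248,177) and the pointer in line with the mark. The tip stopped at 38.4 mm, so I'll press once more to be sure the button is on its stop.

```bash
python3 - <<'E'
from m import *
from workcell import env
env.goto(world(-35,86,75),ORI)
env.move_straight(world(-35,86,42),rate=.1); env.dwell(.1)
f0=env.read_state()['force'][2]
z=40
for z in np.arange(39,34,-.5):
    env.move_straight(world(-35,86,z),rate=.02); env.dwell(.1)
    s=env.read_state(); f=s['force'][2]-f0; print(z,round(s['position'][2]*1e3,2),round(f,1))
    if f>22: break
env.move_straight(world(-35,86,75),rate=.15)
env.goto(world(-35,200,170),ORI)
p=env.grab_frame('top'); print(analyse(p['image'])[0],env.read_state()['clock'])
print(p['image'].mean(2)[219:222,308:318].astype(int))
E
```

```text
39.0 39.13 1.3
38.5 38.47 -0.5
38.0 38.44 5.6
37.5 38.43 8.2
37.0 38.4 10.5
36.5 38.35 12.3
36.0 38.32 15.3
35.5 38.29 17.7
35.0 38.27 19.8
34.5 38.24 21.9
[-3.05832459e-02  3.11924071e+02] 36.7667
[[135 135 138 131  76  53 115 139 138 121]
 [130 130 140 149  56  14 111 138 139 137]
 [ 97  91 128 139  59  36 133 135 131 130]]
```

The button is hard on its stop and the pointer hasn't moved, so I'm handing the job in.

```bash
python3 -c "
from workcell import env
print(env.close_job())"
```

```text
the job is handed in; nothing more can be done
None
```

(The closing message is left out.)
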